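Bolt the sample case shut past its spring safety catch

ROBOT

A 7-joint arm with a two-finger parallel gripper is mounted at the origin on the work surface. World frame = base frame: x ahead of the robot, y to its left, z up, the work surface at z = 0. Lengths are in m, angles in rad, forces in N, time in s.
With the tool pointing down it reaches from about 0.425 to 0.875 m from the base axis. Payload 4.7 kg.
Tool frame: the origin (TCP) lies midway between the tips of the shut fingers; the grasp point (between the pads) lies 19 mm behind it; z points along the fingers, y is the direction in which the jaws open and shut (so a half turn about z gives the same grasp; the last joint's range is limited). The gripper opens to 87 mm and grips with 3 to 60 N. Pads are 19 mm wide; open, the fingers measure 117 mm over their backs; the gripper's body (75 mm by 190 mm) begins 51 mm behind the grasp point.
Start: joints at [-1.296, 0.321, -0.07, 1.45, 0.023, 1.371, -0.057], TCP at [0.168, 0.628, 0.2] pointing down, gripper open.
Joint ranges: [-2.86, 2.86], [-0.3, 2.09], [-1.38, 1.24], [0.06, 2.45], [-1.56, 4.7], [0.09, 2.05], [-2.69, 2.69]. Speed limits (rad/s): [2.57, 2.57, 3.14, 3.14, 3.14, 3.14, 3.14].

INTERFACE

Orientations are given as a unit quaternion [x, y, z, w].
In Python, from rig import ctrl, viewer, job, search_frame gives the robot as it stands.
- The arm moves only by the shell command python3 -m pendant 'ROWS' [FORCE]. ROWS is JSON, a list of rows, each a list of 7 numbers: the shift along the tool's x, y, z in mm, then the turn, a rotation vector about the tool's x, y, z in rad, then the finger opening in mm, from 0 to 87. In form: [[dx, dy, dz, rx, ry, rz, jaw], ...]. A call has 1 to 10 rows; each row is the pose to reach, as a shift and turn from the pose commanded when the call began, along the tool's axes at that moment; what a row does not reach only later rows make up. A row lasts 1/12 s, in which the tool goes at most 41.7 mm and 7.16 degrees, less where a joint would pass 70% of its speed; a pose out of reach is approached as far as the arm can. A call with a gripper value outside its range is refused whole. The fingers move at their own pace and stop on an object; FORCE is the grip in N (left out, the last holds). Time passes only in rows, so rows that repeat a pose let the fingers close. It gives the time, the measured TCP pose, the force and the opening at its end, in the units of the state.
- ctrl.observe(): the state, without advancing time (a new reading comes with each control period).
- viewer.snapshot(name): name is "scene" or "top"; returns a dict with "pixels" (400x640x3 uint8, red, green, blue), "intrinsics" (3x3 intrinsics, pixels), "rvec" (rotation vector, rad) and "tvec" (3), from world to camera coordinates, as OpenCV has them. Camera axes: x right, y down, z forward; pixel columns grow to the right and rows downward; lengths in m; the calibration is good to about 2 mm. A picture is of the moment at which its call begins. There is no depth.
- job.sign_off(): hands the job in, once; it reports no verdict.
Trained networks look in a picture, given as the dict that the camera call returned (one of the last four; its "shot" number tells which), for a name from the list of things; names that differ only in an ending like _2 or _b are one class to them, and where a whole thing is asked for, a point or a joint stands for the part that bears it (a point fixed in the world has none). Each returns a list of dicts, best first, with "conf" (0 to 1); they miss things now and then, are a little off and sometimes report something else, mostly with a low value. They report only what shows in the picture. A call takes as long as a camera call.
- search_frame(label, picture): "location" ([x, y, z] in m, in world coordinates, good to about 4 mm: the middle of the surface that is visible of it).
The state is a dict: "time": time; "joint_pos": joint angles; "dq": joint speeds; "tau": joint torques, N m; "tool_pos": TCP position; "tcp_rot": TCP orientation; "force": force on the tool from outside, world axes, zero at the start; "moment": the same for the moment, N m; "width": finger opening in m.
Only numpy, scipy, OpenCV 4.12 (cv2) and the standard library are available. Lean on these libraries where they do the work, as an engineer would, in place of code of your own. Each camera call takes 0.05 s, during which the arm holds its last target.

TASK

Bolt the lid of the grey sample case: press the long spring catch down with one fingertip and, keeping it held down all the way, push the bolt by its upright tab with the other fingertip until the bolt is fully home through the keeper across the lid's seam. Only when it is home, let the catch spring back up and draw clear. Nothing is to be picked up: the case stays where it stands, and the things on it and around it are left alone.

Things in the scene. Friction and masses are not known exactly. Their poses are not given: they have to be found in the camera images.
- case: Grey sheet-metal case of amber vials, 260 (x) by 300 (y) by 80 mm high, 5 kg, loose on the table. Origin at the centre of its underside, z up; the flat lid is 80 mm above it. Its two leaves meet at a seam along case x (y = 0): the +y leaf carries bolt and catch, the -y leaf the keeper. The bolt, a flat bar 16 mm wide, lies along case y at x = -30 mm, its top 11 mm over the lid; it slides to -y
- tab_top (a point): Top centre of the bolt's upright tab, a steel plate 20 mm wide (case x), 8 mm thick (case y), its top 46 mm over the lid, standing on the bar. Moves with the bolt. Push its +y face. Bolt fully back: at case (-30, 45, 126) mm; fully home: (-30, 0, 126) mm. Two small teeth beside the bar, up to 13 mm over the lid, meet the catch's pawl
- catch_top (a point): Top centre of the spring catch: a level steel strip 30 mm wide (case x), 110 mm long (case y), parallel to the bolt and 55 mm from it towards case +x. At rest at case (25, 45, 106) mm, 26 mm over the lid; goes straight down 9 mm to its stop, 17 mm over the lid. Press it anywhere; a fingertip may slide along it. The point moves with it
- keeper (a point): Middle of the keeper strap on the -y leaf that the bolt's end enters, at case (-30, -30, 87) mm. The keeper (case y -41 to -19 mm) and a guide strap over the bar (case y 88 to 100 mm) both rise 15 mm above the lid
- bolt (a joint): Travel of the bolt in m: 0 fully back, 0.045 fully home at its stop; starts at 0 to 0.008. About 2 N of friction, stays where left. With the catch up it is blocked after the first 9 mm; let up part way, the catch blocks it again. From 0.040 on the catch can come up behind the last tooth and locks the bolt
- catch (a joint): How far the catch is pressed down, in m: 0 up, 0.009 down on its stop. Takes 3 N to start and 8 N at the stop; the bolt is free from 0.005 on. It springs back by itself
- vial_a: Bystander: stoppered amber vial, 22 mm across, 45 mm high, standing on the case's lid. Origin at its underside
- vial_b: Bystander: another such vial on the case's lid. Origin at its underside
- vial_c: Bystander: such a vial on the table. Origin at its underside
- cards: Bystander: banded bundle of paper cards, 75 by 50 by 24 mm, lying on the case's lid. Origin at the centre of its underside
- labels: Bystander: banded bundle of paper labels, 100 by 60 by 36 mm, on the table. Origin at the centre of its underside
- tub: Bystander: open white plastic tub, 120 mm across at the rim, 90 mm high, on the table. Origin at the centre of its underside
- carton: Bystander: cardboard carton, 110 by 90 by 70 mm, on the table. Origin at the centre of its underside
- stamp: Bystander: hand stamp, 70 by 35 mm foot, 76 mm high, on the table. Origin at the centre of its underside

How it is judged:
By the outcome, as a careful person would: the job done as asked, in the order asked, and still so for the second after the job is handed in, with the robot touching nothing.
It also fails if it takes over 37 s, if anything falls off the work surface, if the arm or the gripper's body presses on something with over 40 N, if the wrist force passes 120 N, or if a joint passes its speed limit or range.

## Working session

There is one attempt and no reset: what is moved stays moved. The work goes in short steps, Python scripts to look and compute and a shell command to move; the robot and the scene stay as the last step left them, time stands still between calls to the robot, and variables do not carry over. Pictures are saved under pics/ and viewed, and the job is handed in when it is done.

```bash
ls; mkdir -p pics; cat > h.py <<'E'
import numpy as np, cv2
from rig import ctrl, viewer, job, search_frame
def snap(n,f):
    p=viewer.snapshot(n); cv2.imwrite('pics/'+f,cv2.cvtColor(p['pixels'],cv2.COLOR_RGB2BGR)); return p
def ray(p,u,v,z):
    K=np.array(p['intrinsics']);R=cv2.Rodrigues(np.array(p['rvec'],float))[0];t=np.array(p['tvec'],float).ravel()
    d=R.T@np.linalg.solve(K,[u,v,1.]);c=-R.T@t
    return c+d*(z-c[2])/d[2]
def proj(p,X):
    return cv2.projectPoints(np.array(X,float).reshape(-1,3),np.array(p['rvec'],float),np.array(p['tvec'],float),np.array(p['intrinsics']),None)[0].reshape(-1,2)
E
python3 - <<'E'
from h import *
print(ctrl.observe())
a=snap('top','t1.png');b=snap('scene','s1.png')
for n in ['case','tab_top','catch_top','keeper','vial_a','cards','labels','tub','carton','stamp']:
    for q,p in (('t',a),('s',b)):
        print(n,q,[(np.round(r['location'],4).tolist(),round(r['conf'],2)) for r in search_frame(n,p)[:4]])
E
```

```text
pics
{'time': 0.0, 'joint_pos': array([-1.29593763,  0.32181465, -0.07006123,  1.45170509,  0.02262824,
        1.37081974, -0.05688306]), 'dq': array([-0.00021504,  0.00022197, -0.0008913 , -0.00056373, -0.00094049,
       -0.00057217, -0.00016498]), 'tau': array([ 4.21232135e-04, -4.91293359e+01, -4.03496716e-01, -3.12527204e+01,
       -6.38796366e-02,  4.40497440e-02,  1.79997264e-04]), 'tool_pos': array([0.1674953 , 0.62740687, 0.19895172]), 'tcp_rot': array([ 1.29994597e-01,  9.91514218e-01, -9.78442281e-04, -5.94383116e-05]), 'force': array([ 0.05496462, -0.25834245,  0.21211589]), 'moment': array([0.01290333, 0.06674812, 0.0278648 ]), 'width': 0.08690659692244948}
case t [([0.6047, 0.0751, 0.0811], 0.69)]
case s [([0.6687, 0.1, 0.0792], 0.87), ([0.5172, -0.0244, 0.1096], 0.46)]
tab_top t [([0.5845, 0.1303, 0.092], 0.5)]
tab_top s [([0.5895, 0.131, 0.0906], 0.55), ([0.7087, 0.0007, 0.1115], 0.48)]
catch_top t [([0.6415, 0.112, 0.105], 0.61)]
catch_top s [([0.6409, 0.1181, 0.1077], 0.63)]
keeper t [([0.6001, 0.074, 0.0746], 0.78)]
keeper s [([0.6711, 0.0947, 0.076], 0.75), ([0.5904, 0.1283, 0.0943], 0.44)]
vial_a t [([0.5134, -0.0346, 0.1275], 0.39)]
vial_a s [([0.5922, 0.1329, 0.0909], 0.69), ([0.5194, -0.0243, 0.1104], 0.64), ([0.7063, -0.0019, 0.1092], 0.58)]
cards t [([0.5876, -0.0363, 0.105], 0.66), ([0.6945, -0.0085, 0.1084], 0.66)]
cards s [([0.5968, -0.0222, 0.1034], 0.91)]
labels t [([0.4569, -0.4473, 0.036], 0.74)]
labels s [([0.477, -0.436, 0.0352], 0.86)]
tub t [([0.6776, 0.4532, 0.0365], 0.58)]
tub s [([0.6457, 0.4457, 0.0549], 0.89), ([0.5994, -0.023, 0.1037], 0.33)]
carton t [([0.6539, -0.4573, 0.0678], 0.9)]
carton s [([0.6803, -0.4405, 0.06], 0.56)]
stamp t [([0.3301, -0.4206, 0.0214], 0.64)]
stamp s [([0.3362, -0.4168, 0.0223], 0.62), ([0.648, 0.4447, 0.0574], 0.44)]
```

View pics/t1.png

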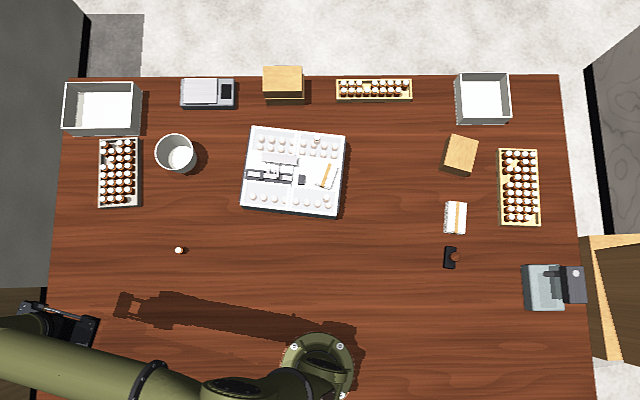

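View pics/s1.png

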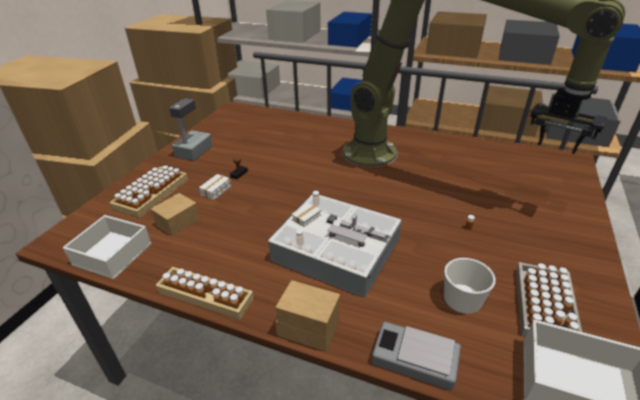

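```bash
python3 - <<'E'
import cv2
a=cv2.imread('pics/t1.png')[115:225,230:360];cv2.imwrite('pics/t1z.png',cv2.resize(a,None,fx=5,fy=5,interpolation=cv2.INTER_CUBIC))
a=cv2.imread('pics/s1.png')[185:295,260:410];cv2.imwrite('pics/s1z.png',cv2.resize(a,None,fx=5,fy=5,interpolation=cv2.INTER_CUBIC))
E
```

```text
(no output)
```

View pics/t1z.png

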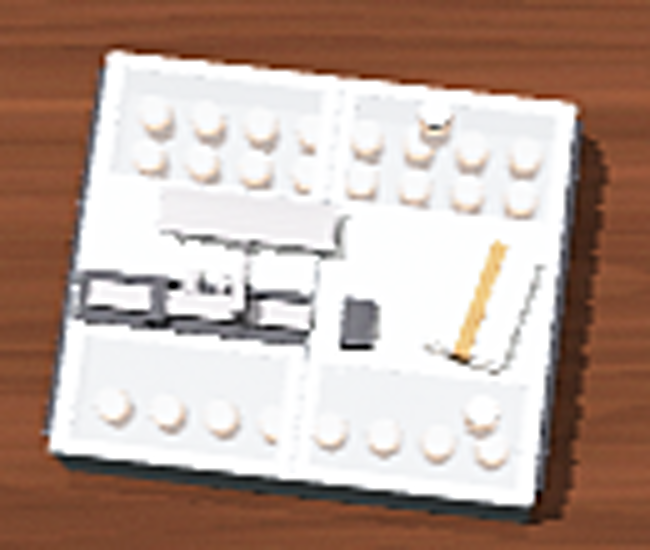

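View pics/s1z.png

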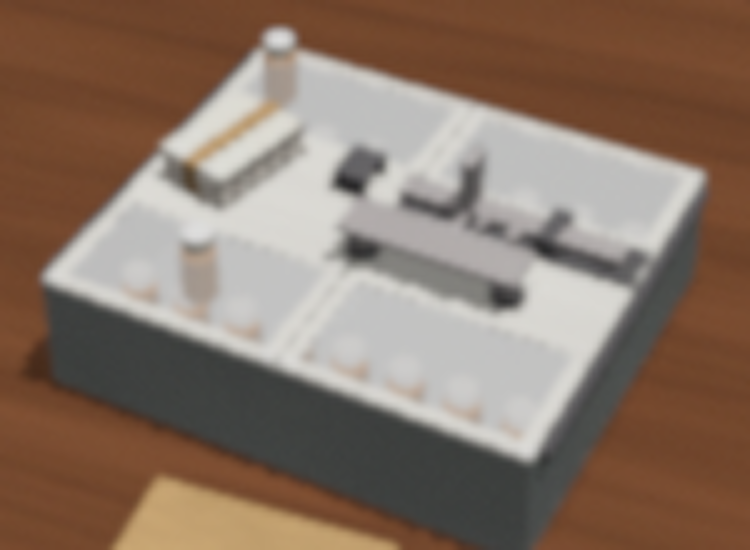

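```bash
python3 - <<'E'
from h import *
from scipy.optimize import least_squares
a=viewer.snapshot('top');b=viewer.snapshot('scene')
def z2(pts,o): return [(o[0]+(x+.5)/5-.5,o[1]+(y+.5)/5-.5) for x,y in pts]
# case corners: (+x,+y),(+x,-y),(-x,-y),(-x,+y)
C=np.array([[.13,.15,.08],[.13,-.15,.08],[-.13,-.15,.08],[-.13,.15,.08]])
ta=np.array(z2([(108,55),(578,102),(535,508),(52,452)],(230,115)))
tb=np.array(z2([(532,460),(45,278),(275,42),(705,175)],(260,185)))
def W(p,X):
    c,s=np.cos(p[2]),np.sin(p[2]);X=np.atleast_2d(X)
    return np.c_[p[0]+c*X[:,0]-s*X[:,1],p[1]+s*X[:,0]+c*X[:,1],X[:,2]]
for nm,l in (('top',[(a,ta)]),('scene',[(b,tb)]),('both',[(a,ta),(b,tb)])):
    r=least_squares(lambda p:np.concatenate([(proj(v,W(p,C))-t).ravel() for v,t in l]),[.6,.08,0])
    print(nm,r.x,np.round(r.fun,1))
p=r.x
F={'tab0':(-.03,.045,.126),'tabbase':(-.03,.045,.091),'keeper':(-.03,-.03,.095),'catchA':(.01,-.01,.106),'catchB':(.04,-.01,.106),'catchC':(.04,.1,.106),'catchD':(.01,.1,.106)}
for k,X in F.items():
    w=W(p,X)[0]; print(k,np.round(w,4),((proj(a,w)[0]-[230,115])*5).round(),((proj(b,w)[0]-[260,185])*5).round())
for n in [(a,'top'),(b,'scene')]:pass
E
```

```text
top [ 0.60812524  0.06933045 -0.1195179 ] [ 0.3 -0.2 -0.3  0.4  0.1 -0.4 -0.1  0.2]
scene [ 0.61116237  0.06981548 -0.13290466] [ 0.1  0.1 -0.4 -0.4 -0.9 -0.1  1.1  0.1]
both [ 0.60927938  0.0693783  -0.12574828] [ 0.6 -0.8 -0.1  0.3 -0.3 -0.5 -0.3 -0.5  0.6 -0.6 -0.1 -0.6 -1.2 -0.4
  0.9 -0.6]
tab0 [0.5852 0.1178 0.126 ] [232. 293.] [478. 151.]
tabbase [0.5852 0.1178 0.091 ] [237. 306.] [476. 199.]
keeper [0.5758 0.0434 0.095 ] [357. 318.] [361. 157.]
catchA [0.6179 0.0582 0.106 ] [332. 248.] [360. 190.]
catchB [0.6477 0.0544 0.106 ] [338. 201.] [336. 220.]
catchC [0.6615 0.1636 0.106 ] [162. 181.] [516. 281.]
catchD [0.6317 0.1673 0.106 ] [155. 228.] [538. 248.]
```

```bash
cat >> h.py <<'E'
from scipy.spatial.transform import Rotation as Ro
P=np.array([.6088,.0694,-.124])
def W(X,p=P):
    c,s=np.cos(p[2]),np.sin(p[2]);X=np.atleast_2d(X)
    return np.c_[p[0]+c*X[:,0]-s*X[:,1],p[1]+s*X[:,0]+c*X[:,1],X[:,2]]
def inv(w,p=P):
    d=np.array(w)-[p[0],p[1],0];c,s=np.cos(p[2]),np.sin(p[2])
    return np.array([c*d[0]+s*d[1],-s*d[0]+c*d[1],d[2]])
def delta(Xcase,p=P):
    o=ctrl.observe();R=Ro.from_quat(o['tcp_rot'])
    ax=np.array([np.cos(p[2]),np.sin(p[2]),0]);zt=np.array([0,0,-1.]);T=Ro.from_matrix(np.c_[np.cross(ax,zt),ax,zt])
    d=R.inv().apply(W(Xcase,p)[0]-o['tool_pos'])*1000
    print('t',o['time'],'case pos mm',(inv(o['tool_pos'],p)*1000).round(1),'F case',Ro.from_euler('z',-p[2]).apply(o['force']).round(1),'w',o['width'])
    print('shift',d.round(1),'turn',(R.inv()*T).as_rotvec().round(3),'toolx in case',Ro.from_euler('z',-p[2]).apply(R.apply([1,0,0])).round(2))
E
python3 -c "
from h import *
delta([-.0025,.068,.165])"
```

```text
t 1.2 case pos mm [-506.9  499.8  200.1] F case [0.4 1.1 0.3] w 0.08685935887498397
shift [-558.5 -359.    35.1] turn [ 0.    -0.     1.434] toolx in case [-0.99  0.14 -0.  ]
```

```bash
R='[-558,-359,20,0,0,1.434,40]'; python3 -m pendant '[[-558,-359,20,0,0,1.434,40],[-558,-359,20,0,0,1.434,40],[-558,-359,20,0,0,1.434,40],[-558,-359,20,0,0,1.434,40],[-558,-359,20,0,0,1.434,40],[-558,-359,20,0,0,1.434,40],[-558,-359,20,0,0,1.434,40],[-558,-359,20,0,0,1.434,40],[-558,-359,20,0,0,1.434,40],[-558,-359,20,0,0,1.434,40]]'; python3 -c "
from h import *
delta([-.0025,.068,.165])"
```

```text
time: 2.03
tool_pos: [0.449, 0.3184, 0.1879]
tcp_rot: [0.688, 0.726, 0.001, -0.0]
force: [0.4, 0.9, -0.2]
width: 0.0406
t 2.0333 case pos mm [-189.3  227.3  187.9] F case [ 0.3  1.  -0.2] w 0.040567216875915676
shift [-189.9  155.6   22.8] turn [ 0.001 -0.001  0.178] toolx in case [-0.18  0.98  0.  ]
```

```bash
python3 -m pendant '[[-190,156,15,0,0,0.178,40],[-190,156,15,0,0,0.178,40],[-190,156,15,0,0,0.178,40],[-190,156,15,0,0,0.178,40],[-190,156,15,0,0,0.178,40],[-190,156,15,0,0,0.178,40],[-190,156,15,0,0,0.178,40],[-190,156,15,0,0,0.178,40],[-190,156,15,0,0,0.178,40]]'; python3 -c "
from h import *
delta([-.0025,.068,.165])"
```

```text
time: 2.78
tool_pos: [0.6147, 0.1403, 0.1723]
tcp_rot: [0.748, 0.664, -0.0, -0.001]
force: [0.3, 0.2, -0.3]
width: 0.0398
t 2.7833 case pos mm [ -2.9  71.1 172.3] F case [ 0.2  0.2 -0.3] w 0.039759173059884884
shift [-3.1  0.4  7.3] turn [-0.001 -0.001  0.006] toolx in case [-0.01  1.    0.  ]
```

```bash
python3 - <<'E'
from h import *
for n,(x0,x1,y0,y1) in (('top',(220,370,105,230)),('scene',(260,410,165,290))):
    p=snap(n,n+'2.png')
    cv2.imwrite('pics/'+n+'2z.png',cv2.resize(cv2.imread('pics/'+n+'2.png')[y0:y1,x0:x1],None,fx=5,fy=5,interpolation=cv2.INTER_CUBIC))
    o=ctrl.observe();w=o['tool_pos'];
    for k,X in dict(tcp=w,tab=W([-.03,.045,.126])[0],f_bolt=W(inv(w)+[-.0275,0,0])[0],f_catch=W(inv(w)+[.0275,0,0])[0]).items():
        print(n,k,((proj(p,X)[0]-[x0,y0])*5).round())
E
```

```text
top tcp [235. 276.]
top tab [282. 344.]
top f_bolt [229. 322.]
top f_catch [242. 231.]
scene tcp [508. 224.]
scene tab [479. 251.]
scene f_bolt [528. 197.]
scene f_catch [487. 252.]
```

View pics/scene2z.png

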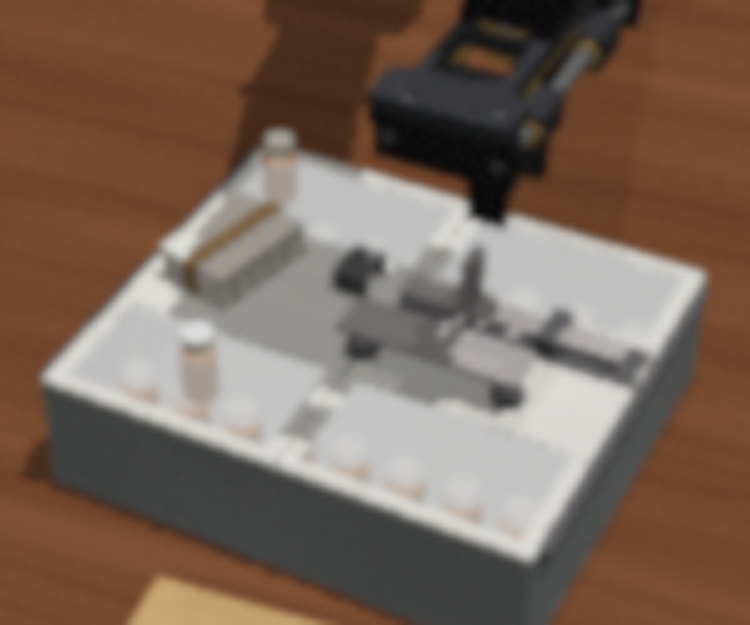

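View pics/top2z.png

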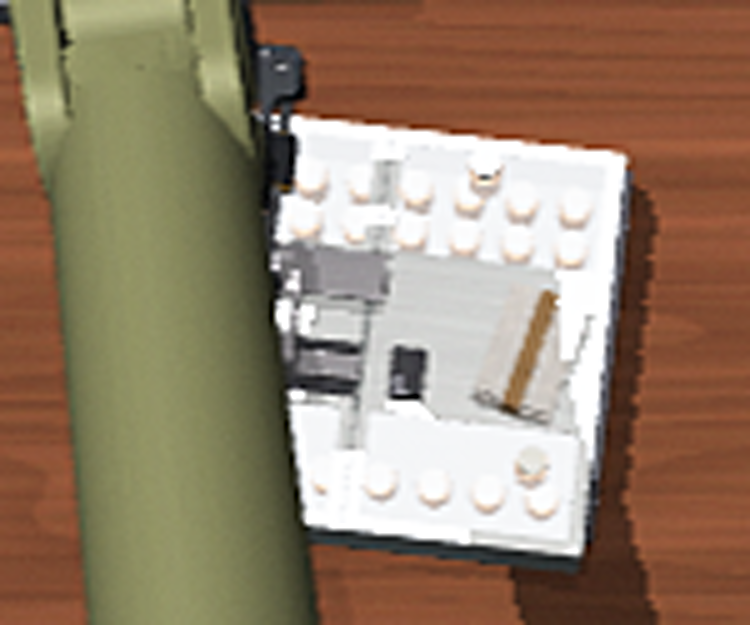

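```bash
python3 -m pendant '[[-4,0.4,15,0,0,0.006,40],[-4,0.4,30,0,0,0.006,40],[-4,0.4,42,0,0,0.006,40],[-4,0.4,42,0,0,0.006,40],[-4,0.4,42,0,0,0.006,40]]'; python3 - <<'E'
from h import *
delta([-.0025,.068,.130])
for n,(x0,x1,y0,y1) in (('scene',(310,410,165,265)),):
    p=snap(n,n+'3.png')
    cv2.imwrite('pics/'+n+'3z.png',cv2.resize(cv2.imread('pics/'+n+'3.png')[y0:y1,x0:x1],None,fx=6,fy=6,interpolation=cv2.INTER_CUBIC))
    o=ctrl.observe();w=o['tool_pos'];
    for k,X in dict(tcp=w,tab=W([-.03,.045,.126])[0],f_bolt=W(inv(w)+[-.0275,0,0])[0],f_catch=W(inv(w)+[.0275,0,0])[0],f_catch20=W(inv(w)+[.0275,0,0.02])[0]).items():
        print(n,k,((proj(p,X)[0]-[x0,y0])*6).round())
E
```

```text
time: 3.3
tool_pos: [0.6141, 0.1369, 0.1301]
tcp_rot: [0.749, 0.663, -0.0, -0.001]
force: [0.3, -0.0, 0.7]
width: 0.0399
t 3.3 case pos mm [ -3.1  67.6 130.1] F case [0.3 0.  0.7] w 0.039921489779512126
shift [0.4 0.6 0. ] turn [-0.001  0.     0.002] toolx in case [-0.  1. -0.]
scene tcp [295. 339.]
scene tab [275. 301.]
scene f_bolt [319. 306.]
scene f_catch [270. 373.]
scene f_catch20 [271. 339.]
```

View pics/scene3z.png

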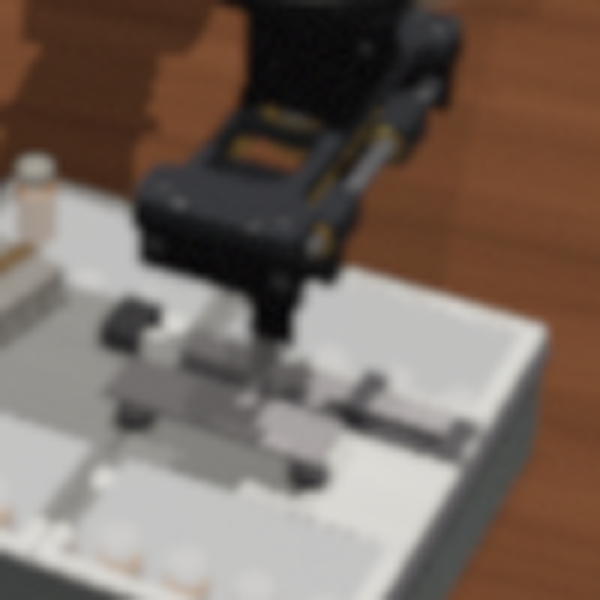

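```bash
python3 - <<'E'
import cv2,numpy as np
I=[cv2.imread(f'pics/{f}.png')[185:245,320:380] for f in ('s1','scene2','scene3')]
cv2.imwrite('pics/cmp.png',np.hstack([cv2.resize(i,None,fx=4.4,fy=8,interpolation=cv2.INTER_NEAREST) for i in I]))
E
```

```text
(no output)
```

View pics/cmp.png

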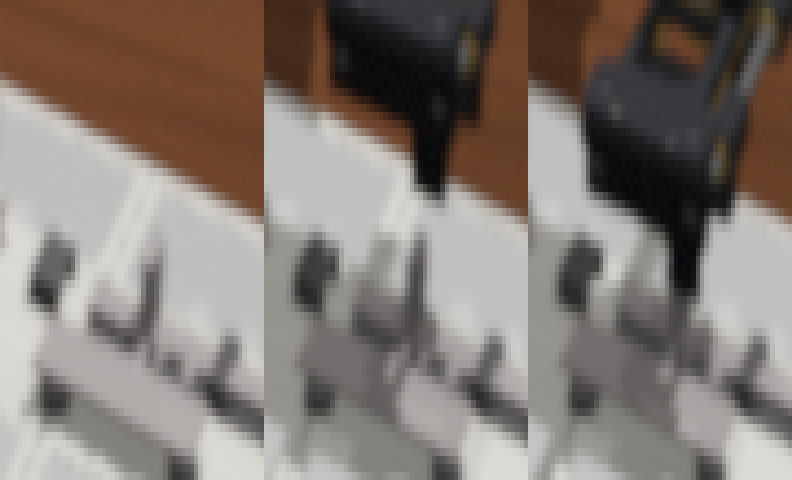

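```bash
python3 -m pendant '[[0,0.5,10,0,0,0.002,40],[0,0.5,20,0,0,0.002,40],[0,0.5,20,0,0,0.002,40]]'; python3 -m pendant '[[0,0,3,0,0,0,40],[0,0,3,0,0,0,40]]'; python3 -m pendant '[[0,0,3,0,0,0,40],[0,0,3,0,0,0,40]]';python3 - <<'E'
from h import *
delta([-.0025,.068,.130])
p=snap('scene','scene4.png')
cv2.imwrite('pics/scene4z.png',cv2.resize(cv2.imread('pics/scene4.png')[185:245,310:390],None,fx=9,fy=9,interpolation=cv2.INTER_NEAREST))
E
```

```text
time: 3.6
tool_pos: [0.6141, 0.1355, 0.1083]
tcp_rot: [0.75, 0.661, -0.001, -0.001]
force: [-0.1, -0.0, -0.5]
width: 0.0399
time: 3.77
tool_pos: [0.6152, 0.1355, 0.1068]
tcp_rot: [0.75, 0.661, -0.0, -0.0]
force: [0.2, 0.3, 0.1]
width: 0.0396
time: 3.93
tool_pos: [0.6154, 0.1356, 0.1042]
tcp_rot: [0.75, 0.661, -0.0, -0.0]
force: [-0.2, 0.3, 0.1]
width: 0.0397
t 3.9333 case pos mm [ -1.6  66.5 104.2] F case [-0.3  0.3  0.1] w 0.03974771000525299
shift [  1.5  -0.9 -25.8] turn [-0.     0.    -0.002] toolx in case [ 0.  1. -0.]
```

View pics/scene4z.png

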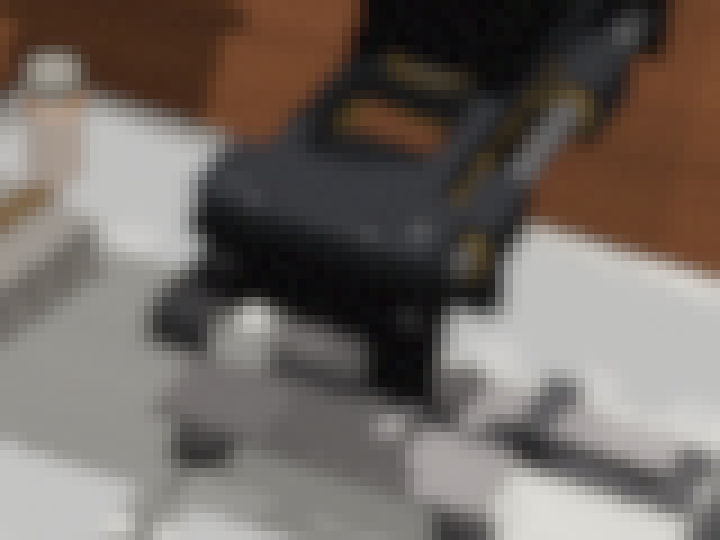

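```bash
for i in 1 2 3 ; do python3 -m pendant '[[0,0,3,0,0,0,40],[0,0,3,0,0,0,40]]' | egrep 'pos|force'; done
```

```text
tool_pos: [0.6153, 0.1356, 0.1012]
force: [-1.4, 0.0, 0.2]
tool_pos: [0.6152, 0.1356, 0.098]
force: [-0.5, -0.3, -0.6]
tool_pos: [0.6151, 0.1356, 0.0949]
force: [-0.0, 0.4, -0.1]
```

```bash
for i in 1 2  ; do python3 -m pendant '[[0,0,2,0,0,0,40],[0,0,2,0,0,0,40]]' | egrep 'pos|force'; done; python3 - <<'E'
from h import *
p=snap('scene','scene5.png')
cv2.imwrite('pics/scene5z.png',cv2.resize(cv2.imread('pics/scene5.png')[185:245,310:390],None,fx=9,fy=9,interpolation=cv2.INTER_CUBIC))
E
```

```text
tool_pos: [0.6153, 0.1356, 0.0931]
force: [-0.2, 0.4, 0.1]
tool_pos: [0.6153, 0.1356, 0.0912]
force: [-0.6, -0.6, 0.2]
```

View pics/scene5z.png

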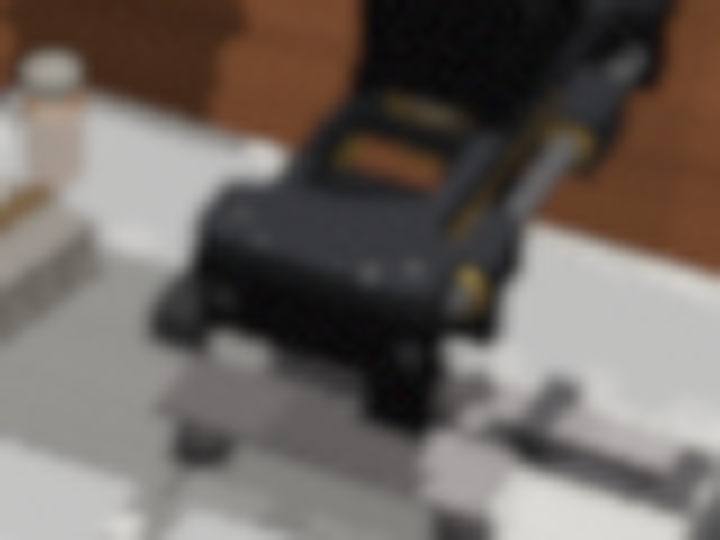

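```bash
for i in 1 2 3 ; do python3 -m pendant '[[0,0,2,0,0,0,40],[0,0,2,0,0,0,40]]' | egrep 'pos|force'; done; python3 - <<'E'
from h import *
delta([-.0025,.068,.130])
E
```

```text
tool_pos: [0.6153, 0.1356, 0.0892]
force: [-0.1, -0.5, -0.6]
tool_pos: [0.6152, 0.1356, 0.0871]
force: [0.4, 0.6, 0.3]
tool_pos: [0.6153, 0.1356, 0.0851]
force: [0.3, -0.6, -0.7]
t 5.3667 case pos mm [-1.8 66.5 85.1] F case [ 0.4 -0.5 -0.7] w 0.03982212539778017
shift [  1.5  -0.7 -44.9] turn [-0.     0.    -0.002] toolx in case [ 0.  1. -0.]
```

```bash
for i in 1 2 ; do python3 -m pendant '[[0,0,2,0,0,0,40],[0,0,2,0,0,0,40]]' | egrep 'pos|force'; done; python3 - <<'E'
from h import *
delta([-.0025,.068,.130])
p=snap('scene','scene6.png')
for z in (.106,.097): print(((proj(p,W([[.0175,.057,z],[.0325,.057,z],[.0325,.076,z],[.0175,.076,z]]))-[310,185])*9).round().tolist())
cv2.imwrite('pics/scene6z.png',cv2.resize(cv2.imread('pics/scene6.png')[185:245,310:390],None,fx=9,fy=9,interpolation=cv2.INTER_CUBIC))
E
```

```text
tool_pos: [0.6157, 0.1357, 0.0836]
force: [-0.4, -0.4, 3.4]
tool_pos: [0.6157, 0.1357, 0.0818]
force: [-2.4, 0.4, 3.0]
t 5.7 case pos mm [-1.3 66.6 81.8] F case [-2.4  0.1  3. ] w 0.04026376451028725
shift [  1.4  -1.1 -48.2] turn [ 0.001 -0.    -0.002] toolx in case [0. 1. 0.]
[[381.0, 418.0], [361.0, 446.0], [417.0, 465.0], [438.0, 437.0]]
[[380.0, 440.0], [360.0, 469.0], [416.0, 488.0], [437.0, 459.0]]
```

View pics/scene6z.png

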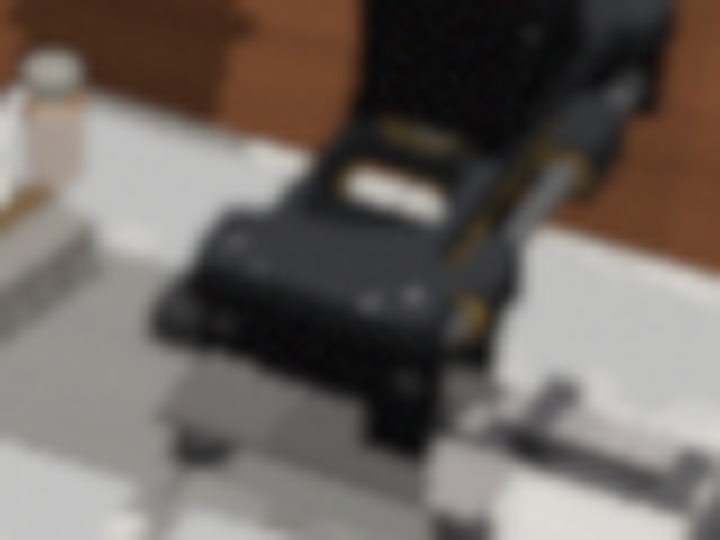

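```bash
python3 -m pendant '[[0,0,2,0,0,0,40],[0,0,4,0,0,0,40],[0,0,4,0,0,0,40]]' | egrep 'pos|force|wid'; for i in 1 2 ; do python3 -m pendant '[[0,0,2,0,0,0,40],[0,0,2,0,0,0,40]]' | egrep 'pos|force|wid'; done; python3 - <<'E'
from h import *
delta([-.0025,.068,.130])
E
```

```text
tool_pos: [0.6157, 0.1357, 0.0777]
force: [-1.7, 0.4, 5.6]
width: 0.0399
tool_pos: [0.6157, 0.1357, 0.0759]
force: [-2.1, -0.5, 6.9]
width: 0.0401
tool_pos: [0.6158, 0.1358, 0.0748]
force: [-3.6, -0.8, 10.1]
width: 0.0397
t 6.3333 case pos mm [-1.3 66.8 74.8] F case [-3.5 -1.3 10.1] w 0.03969975125114718
shift [  1.3  -1.2 -55.2] turn [ 0.001 -0.001 -0.002] toolx in case [0. 1. 0.]
```

```bash
python3 -m pendant '[[-2,0,0.5,0,0,0,40],[-4,0,0.5,0,0,0,40],[-6,0,0.5,0,0,0,40]]' | egrep 'pos|force'; for i in 1 2 3 ; do python3 -m pendant '[[-1.5,0,0,0,0,0,40],[-3,0,0,0,0,0,40]]' | egrep 'pos|force'; done; python3 - <<'E'
from h import *
delta([-.0025,.068,.130])
p=snap('scene','scene7.png')
cv2.imwrite('pics/scene7z.png',cv2.resize(cv2.imread('pics/scene7.png')[175:265,300:410],None,fx=7,fy=6.6,interpolation=cv2.INTER_CUBIC))
E
```

```text
tool_pos: [0.616, 0.1342, 0.0749]
force: [-0.7, 5.8, 8.6]
tool_pos: [0.616, 0.131, 0.0749]
force: [0.6, 6.0, 7.6]
tool_pos: [0.6158, 0.128, 0.0749]
force: [0.4, 4.8, 7.8]
tool_pos: [0.6155, 0.1257, 0.0749]
force: [0.5, 6.5, 7.8]
t 7.0833 case pos mm [-0.3 56.7 74.9] F case [-0.3  6.5  7.8] w 0.039673928407330986
shift [ 11.7  -2.  -55. ] turn [ 0.004 -0.007  0.001] toolx in case [-0.    1.    0.01]
```

View pics/scene7z.png

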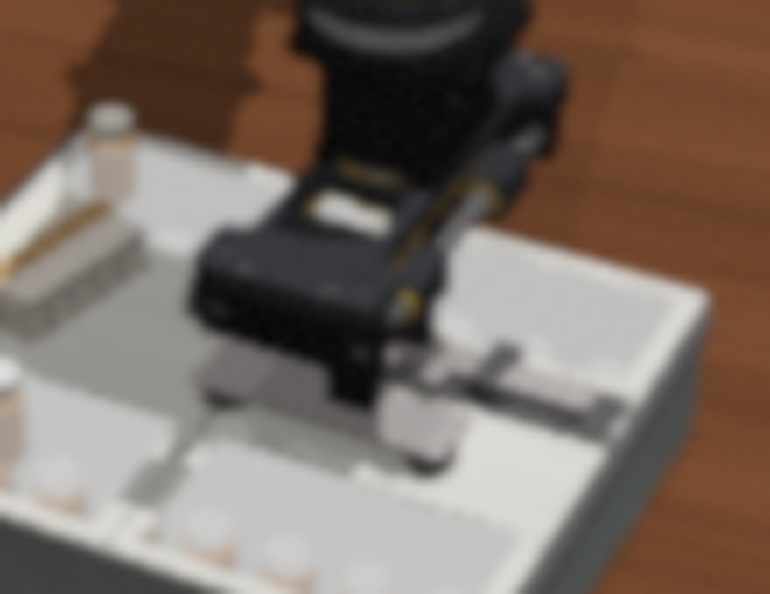

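```bash
python3 -m pendant '[[-1,0,0.7,0,0,0,40],[-3,0,0.7,0,0,0,40]]' | egrep 'pos|force'; for i in 1 2 3 ; do python3 -m pendant '[[-1.5,0,0,0,0,0,40],[-3,0,0,0,0,0,40],[-4,0,0,0,0,0,40]]' | egrep 'pos|force'; done; python3 - <<'E'
from h import *
delta([-.0025,.068,.130])
E
```

```text
tool_pos: [0.6155, 0.1242, 0.0748]
force: [-0.5, 8.9, 10.2]
tool_pos: [0.6149, 0.12, 0.0748]
force: [0.1, 8.8, 10.1]
tool_pos: [0.6144, 0.116, 0.0748]
force: [-0.5, 8.6, 9.9]
tool_pos: [0.6139, 0.1119, 0.0748]
force: [-1.6, 8.1, 9.8]
t 8.05 case pos mm [-0.2 42.9 74.8] F case [-2.6  7.8  9.8] w 0.04022269153239197
shift [ 25.6  -2.  -55. ] turn [ 0.005 -0.008  0.002] toolx in case [-0.    1.    0.01]
```

```bash
for i in 1 2 3 4 5; do python3 -m pendant '[[-1.5,0,0,0,0,0,40],[-3,0,0,0,0,0,40],[-4,0,0,0,0,0,40]]' | egrep 'pos|force'; done; python3 - <<'E'
from h import *
delta([-.0025,.068,.130])
p=snap('scene','scene8.png')
print(proj(p,W([-.03,0,.126])))
cv2.imwrite('pics/scene8z.png',cv2.resize(cv2.imread('pics/scene8.png')[175:265,300:410],None,fx=7,fy=6.6,interpolation=cv2.INTER_CUBIC))
E
```

```text
tool_pos: [0.6134, 0.1079, 0.0748]
force: [-0.2, 8.5, 9.7]
tool_pos: [0.6129, 0.1039, 0.0748]
force: [-0.2, 7.8, 10.1]
tool_pos: [0.6125, 0.0998, 0.0747]
force: [-0.3, 8.1, 10.0]
tool_pos: [0.612, 0.0958, 0.0747]
force: [-0.6, 8.3, 10.0]
tool_pos: [0.6115, 0.0917, 0.0747]
force: [-0.3, 7.4, 8.6]
t 9.3 case pos mm [-0.1 22.5 74.7] F case [-1.2  7.3  8.6] w 0.03993458401440145
shift [ 46.   -2.1 -55. ] turn [ 0.005 -0.008  0.002] toolx in case [-0.    1.    0.01]
[[341.48054921 210.75811789]]
```

View pics/scene8z.png

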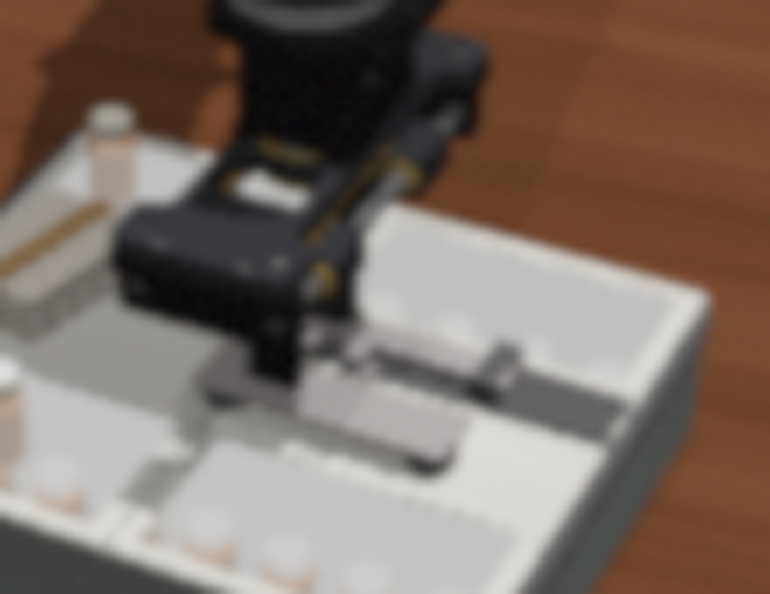

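```bash
python3 -m pendant '[[-1.5,0,0.3,0,0,0,40],[-3,0,0.3,0,0,0,40],[-4,0,0.3,0,0,0,40]]' | egrep 'pos|force'; for i in 1 2 ; do python3 -m pendant '[[-1,0,0,0,0,0,40],[-2,0,0,0,0,0,40]]' | egrep 'pos|force'; done; python3 - <<'E'
from h import *
delta([-.0025,.068,.130])
E
```

```text
tool_pos: [0.6112, 0.0884, 0.0746]
force: [-0.8, 8.3, 11.0]
tool_pos: [0.611, 0.0863, 0.0746]
force: [-0.6, 8.6, 11.6]
tool_pos: [0.6108, 0.085, 0.0746]
force: [0.6, 11.4, 10.4]
t 9.9333 case pos mm [ 0.  15.8 74.6] F case [-0.8 11.4 10.4] w 0.040365368741840796
shift [ 52.8  -2.1 -54.9] turn [ 0.005 -0.009  0.002] toolx in case [-0.    1.    0.01]
```

```bash
for i in 1 2 ; do python3 -m pendant '[[-1,0,0,0,0,0,40],[-1,0,0,0,0,0,40],[-1,0,0,0,0,0,40]]' | egrep 'pos|force'; done; python3 - <<'E'
from h import *
delta([-.0025,.068,.130])
p=snap('scene','scene9.png')
cv2.imwrite('pics/scene9z.png',cv2.resize(cv2.imread('pics/scene9.png')[175:265,300:410],None,fx=7,fy=6.6,interpolation=cv2.INTER_CUBIC))
E
```

```text
tool_pos: [0.6108, 0.0851, 0.0746]
force: [0.4, 11.0, 9.6]
tool_pos: [0.6108, 0.0851, 0.0746]
force: [1.1, 11.7, 10.8]
t 10.4333 case pos mm [ 0.  15.8 74.6] F case [-0.3 11.7 10.8] w 0.04023554264838364
shift [ 52.8  -2.1 -54.8] turn [ 0.006 -0.012  0.003] toolx in case [-0.    1.    0.01]
```

View pics/scene9z.png

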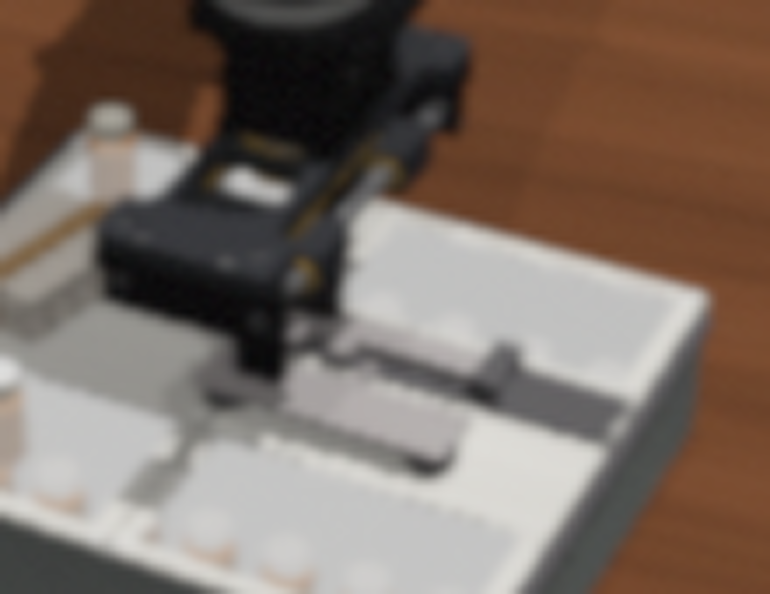

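```bash
for i in 1 2 ; do python3 -m pendant '[[-1,0,0,0,0,0,40],[-1.5,0,0,0,0,0,40],[-1.5,0,0,0,0,0,40]]' | egrep 'pos|force'; done; python3 - <<'E'
from h import *
delta([-.0025,.068,.130])
E
```

```text
tool_pos: [0.6108, 0.0851, 0.0747]
force: [1.9, 13.8, 8.5]
tool_pos: [0.6108, 0.0851, 0.0747]
force: [1.9, 16.7, 8.0]
t 10.9833 case pos mm [ 0.  15.8 74.7] F case [-0.2 16.8  8. ] w 0.04035906237907265
shift [ 53.   -2.  -54.5] turn [ 0.006 -0.015  0.004] toolx in case [-0.    1.    0.02]
```

```bash
python3 -m pendant '[[2,0,0,0,0,0,40],[4,0,0,0,0,0,40],[6,0,0,0,0,0,40],[8,0,0,0,0,0,40],[8,0,0,0,0,0,40]]' | egrep 'pos|force'; python3 -m pendant '[[0,0,-4,0,0,0,40],[0,0,-8,0,0,0,40],[0,0,-12,0,0,0,40],[0,0,-16,0,0,0,40],[0,0,-25,0,0,0,40],[0,0,-45,0,0,0,40],[0,0,-70,0,0,0,40],[0,0,-100,0,0,0,40],[0,0,-100,0,0,0,40]]' | egrep 'pos|force'
python3 -m pendant '[[40,0,0,0,0,0,40],[80,0,0,0,0,0,40],[120,0,0,0,0,0,40],[160,0,0,0,0,0,40],[200,0,0,0,0,0,40],[240,0,0,0,0,0,40],[240,0,0,0,0,0,40]]'
python3 - <<'E'
from h import *
for n,(x0,x1,y0,y1) in (('top',(230,360,115,225)),('scene',(260,410,185,295))):
    p=snap(n,n+'10.png')
    cv2.imwrite('pics/'+n+'10z.png',cv2.resize(cv2.imread('pics/'+n+'10.png')[y0:y1,x0:x1],None,fx=5,fy=5,interpolation=cv2.INTER_CUBIC))
    for y in (0,.003,.006): print(n,((proj(p,W([-.03,y,.126]))[0]-[x0,y0])*5).round())
E
```

```text
tool_pos: [0.6108, 0.085, 0.0746]
force: [-1.5, 5.3, 11.5]
tool_pos: [0.6119, 0.0813, 0.1774]
force: [1.5, -0.4, 1.2]
time: 12.73
tool_pos: [0.6355, 0.3318, 0.1692]
tcp_rot: [0.746, 0.666, 0.001, -0.003]
force: [-2.0, 1.2, -0.3]
width: 0.0402
top [306. 302.]
top [301. 302.]
top [296. 301.]
scene [407. 129.]
scene [412. 130.]
scene [417. 132.]
```

View pics/scene10z.png

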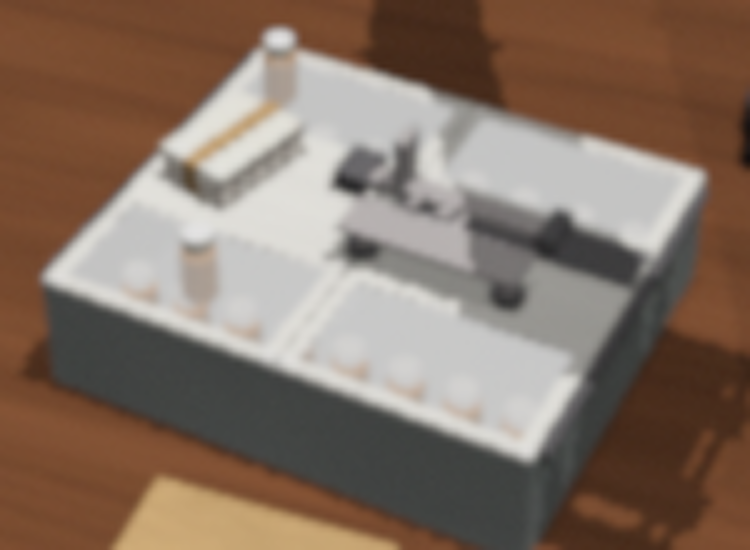

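View pics/top10z.png

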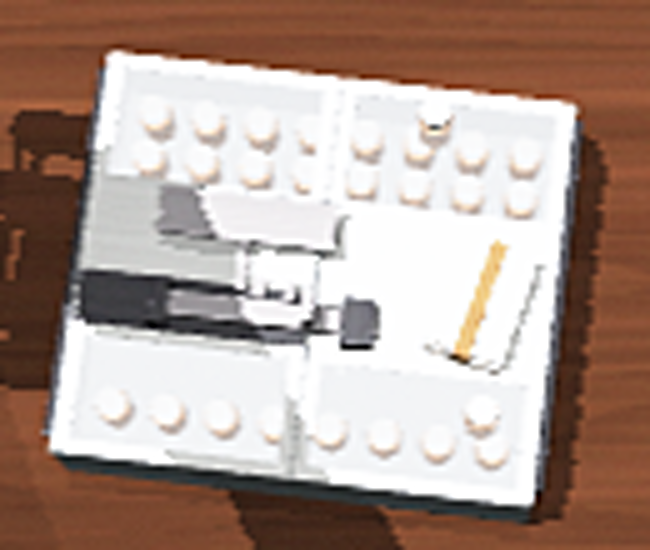

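```bash
python3 -m pendant '[[0,0,0,0,0,0,40],[0,0,0,0,0,0,40],[0,0,0,0,0,0,40]]' | egrep 'pos|force'; python3 - <<'E'
from h import *
snap('scene','scene11.png')
I=[cv2.imread(f'pics/{f}.png')[205:250,322:370] for f in ('s1','scene9','scene11')]
cv2.imwrite('pics/cmp2.png',np.hstack([cv2.resize(i,None,fx=5.4,fy=8,interpolation=cv2.INTER_NEAREST) for i in I]))
E
```

```text
tool_pos: [0.6394, 0.3169, 0.1723]
force: [-0.2, -0.6, -0.6]
```

View pics/cmp2.png

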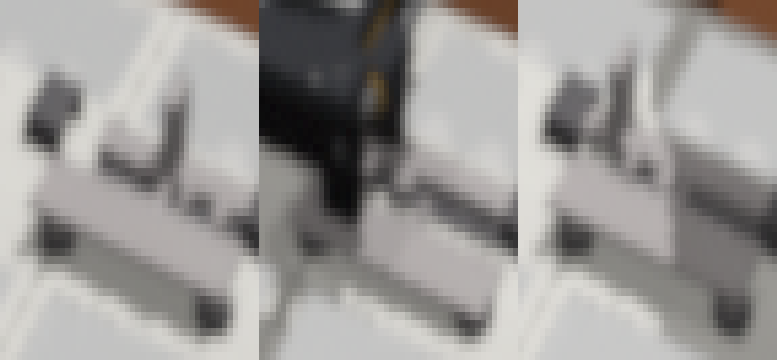

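View pics/scene11.png

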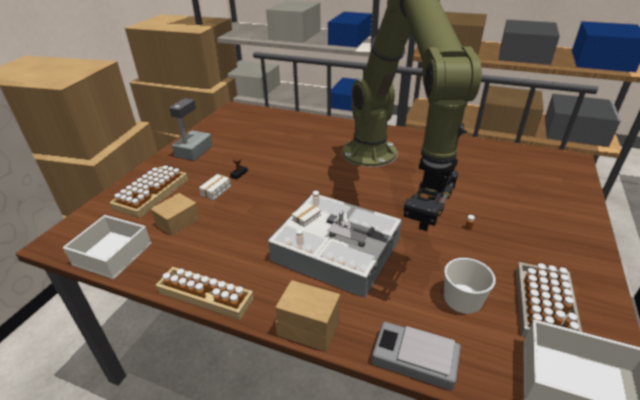

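```bash
python3 -c "
from rig import job,ctrl
print(ctrl.observe()['time']);print(job.sign_off())"
```

```text
13.1333
the job is handed in; nothing more can be done
None
```

The bolt is home in the keeper and the catch is back up. The job was handed in at about 13.1 s of the 37 s allowed; no verdict was reported.

**What I did:**
- **Press:** one fingertip pressed the catch down 9 mm to its stop. It stayed there, at about 8 to 12 N, for the whole push.
- **Push:** the other fingertip pushed the tab until the bolt stopped dead. Force along the bolt rose from about 8 to 17 N with no further movement.
- **Release:** I eased off the push, lifted straight up so the catch sprang back, then drew clear.

**Last checks in the pictures:**
- **Bolt:** the tab top is within about 2 mm of where I predicted it for fully home, and the bar's end is in the keeper.
- **Catch:** it looks the same height as at the start.
- **Case and other things:** the case, vials, cards and the things around it look unmoved, and the arm is clear with no force on it.

**What disagreed:**
- **Fingertips:** with the jaws at 40 mm the tips sat about 22 mm behind the given TCP. I found the catch by force instead of the nominal height.
- **Stop position:** the stop came about 2 mm earlier than my case pose and the pad width predicted, within my measuring error. I took the hard stop as home.
- **Backing off:** the 8 mm command mostly took up slack in the arm, so the fingertip was still lightly against the tab when the lift began.

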